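# Segregate the reagents into colour-coded spill carriers

## Robot

A 6-joint arm with a two-finger parallel gripper is mounted at the origin on a cart in front of the work surface, level with it; the furniture and walls round the work are solid. World frame = base frame: x ahead of the robot, y to its left, z up, the work surface at z = 0. Lengths are in m, angles in rad, forces in N, time in s.
With the tool pointing down it reaches from about 0.325 to 0.775 m from the base axis. Payload 5.5 kg.
Tool frame: the origin (TCP) lies between the finger pads; the fingertips stand 8 mm ahead of it and the grasp point (between the pads) lies 11 mm behind it (tcp_to_tips is the distance from the TCP to the fingertips, in m); z points along the fingers, y is the direction in which the jaws open and shut (so a half turn about z gives the same grasp; the last joint's range is limited). The gripper opens to 88 mm and grips with 3 to 60 N. Pads are 20 mm wide; open, the fingers measure 115 mm over their backs; the gripper's body (75 mm by 178 mm) begins 61 mm behind the grasp point.
Start: joints at [-1.302, 0.091, 1.231, -0, 1.82, -0.057], TCP at [0.192, -0.568, 0.231] pointing down, gripper open.
Joint ranges: [-2.87, 2.87], [-0.86, 2.18], [0.17, 2.46], [-1.51, 4.65], [0.06, 2.69], [-2.65, 2.65]. Speed limits (rad/s): [2.57, 2.57, 3.01, 3.14, 3.14, 3.14].

## Interface

Orientations are given as a unit quaternion [w, x, y, z].
In Python, from bench import * gives the robot as it stands. Calls block until the motion is done:
- move_to(position, orientation): joint-space move of the TCP to a pose.
- move_l(position, speed=0.15, orientation=None): straight line of the TCP; orientation=None keeps the orientation; speed is the mean speed in m/s.
- movej(angles): joint-space move.
- gripper_open() and close(): open the fingers fully, or close them until they stop; the grip force is fixed at half the most.
- hold(seconds).
- inverse_kinematics(position, orientation): joint angles nearest the present ones, or None.
- state(): the state.
- get_image(name): name is "scene" or "top"; returns a dict with "frame" (400x640x3 uint8, blue, green, red), "depth" (400x640 float32, m along the optical axis (not along the pixel's ray), 0 where there is no reading), "camera_matrix" (3x3 intrinsics, pixels), "view" (4x4, takes a point from world to camera coordinates). Camera axes: x right, y up, looking along -z (the intrinsics and any distortion apply to the point x, -y, -z); pixel columns grow to the right and rows downward; lengths in m; the calibration is good to about 2 mm. A picture is of the moment at which its call begins.
A pose or a line that the arm cannot do raises IKError and nothing moves.
- job_done(): hands the job in, once; it reports no verdict.
The state is a dict: "time": time; "joint_pos": joint angles; "dq": joint speeds; "joint_torque": joint torques, N m; "ee_pos": TCP position; "ee_rot": TCP orientation; "ft_force": force on the tool from outside, world axes, zero at the start; "moment": the same for the moment, N m; "finger_gap": finger opening in m.
Only numpy, scipy, OpenCV 4.12 (cv2) and the standard library are available. Lean on these libraries where they do the work, as an engineer would, in place of code of your own. Each camera call takes 0.05 s, during which the arm holds its last target.

## Task

The batch is done: sort the five capped containers standing at the front of the bench, between the balance and the stirrer, into the three colour-coded spill carriers so that reagents of different hazard classes do not stand together - red caps in the red carrier, blue caps in the blue one, the white cap in the white one. Stand each container upright in a well of its own, right down on the well's floor, without tipping any over on the way, and leave the yellow-lidded jar and the roll of tape where they are.

Things in the scene. Friction and masses are not known exactly. Their poses are not given: they have to be found in the camera images.
- red_bottle: White plastic bottle with a red screw cap, standing upright, 60 mm in diameter and 130 mm tall; the cap is 32 mm wide and takes up the top 20 mm; the shoulder slopes away below it. It can be gripped by the cap from above. Its origin is the centre of its underside; z runs up its axis.
- red_jar: Low white plastic jar with a broad red screw lid, standing upright, 68 mm wide and 65 mm tall; the lid is the top 14 mm. It can be gripped across the lid from above. Its origin is the centre of its underside; z runs up its axis.
- blue_bottle: The shorter of the two blue-capped bottles. White plastic bottle with a blue screw cap, standing upright, 66 mm in diameter and 130 mm tall; the cap is 35 mm wide and takes up the top 20 mm; the shoulder slopes away below it. It can be gripped by the cap from above. Its origin is the centre of its underside; z runs up its axis.
- tall_blue_bottle: The taller of the two blue-capped bottles. White plastic bottle with a blue screw cap, standing upright, 68 mm in diameter and 165 mm tall; the cap is 36 mm wide and takes up the top 26 mm; the shoulder slopes away below it. It can be gripped by the cap from above. Its origin is the centre of its underside; z runs up its axis.
- white_bottle: White plastic bottle with a white screw cap, standing upright, 64 mm in diameter and 140 mm tall; the cap is 34 mm wide and takes up the top 22 mm; the shoulder slopes away below it. It can be gripped by the cap from above. Its origin is the centre of its underside; z runs up its axis.
- red_carrier: Red plastic carrier tray, 190 x 104 mm, 34 mm high to its thin rim, with a 9 mm lip at each end; it does not move. Two round wells, 82 mm wide with a 3 mm bevel, are centred at x = -45.5 and +45.5 mm, y = 0; their floors (black discs) lie 6 mm above the bench, 20 mm below the deck around them. Origin: centre of the underside, on the bench; x along its length, y across, z up.
- blue_carrier: Blue plastic carrier tray, 190 x 104 mm, 34 mm high to its thin rim, with a 9 mm lip at each end; it does not move. Two round wells, 82 mm wide with a 3 mm bevel, are centred at x = -45.5 and +45.5 mm, y = 0; their floors (black discs) lie 6 mm above the bench, 20 mm below the deck around them. Origin: centre of the underside, on the bench; x along its length, y across, z up.
- white_carrier: White plastic carrier tray, 190 x 104 mm, 34 mm high to its thin rim, with a 9 mm lip at each end; it does not move. Two round wells, 82 mm wide with a 3 mm bevel, are centred at x = -45.5 and +45.5 mm, y = 0; their floors (black discs) lie 6 mm above the bench, 20 mm below the deck around them. Origin: centre of the underside, on the bench; x along its length, y across, z up.
- yellow_jar: White plastic jar with a yellow screw lid, 72 mm wide and 74 mm tall, standing loose among the others; it has no carrier and stays where it is. Its origin is the centre of its underside; z runs up its axis.
- tape: Roll of beige masking tape lying flat, 68 mm wide and 18 mm high, loose among the others; it stays where it is. Its origin is the centre of its underside; z runs up its axis.
Mind the look-alikes: they are no part of the job. Leave any brown look-alike of the red_bottle alone.

How it is judged:
By the outcome, as a careful person would: the job done as asked, in the order asked, and still so for the second after the job is handed in, with the robot touching nothing.
It also fails if it takes over 128 s, if anything falls off the work surface, if the arm or the gripper's body presses on something with over 40 N, if the wrist force passes 120 N, or if a joint passes its speed limit or range.

## Working session

There is one attempt and no reset: what is moved stays moved. The work goes in short steps, each a Python script; the robot and the scene stay as the last script left them, time stands still between calls to the robot, and variables do not carry over. Pictures are saved under pics/ and viewed, and the job is handed in when it is done.

```bash
ls; mkdir -p pics; python3 - <<'E'
from bench import *
import cv2,numpy as np
for n in ["scene","top"]:
    d=get_image(n); cv2.imwrite(f"pics/{n}0.png",d["frame"]); np.savez(f"{n}0.npz",**d)
    print(n,d["camera_matrix"],d["view"],[k for k in d])
print(state())
E
```

```text
pics
scene [[399.31244951   0.         322.72582831]
 [  0.         399.31244951 196.93215038]
 [  0.           0.           1.        ]] [[-0.73347563 -0.67969311 -0.0055478   0.43187333]
 [ 0.3223315  -0.35499952  0.87754074 -0.17126617]
 [-0.59842786  0.64186652  0.47947    -0.90732483]
 [ 0.          0.          0.          1.        ]] ['frame', 'depth', 'camera_matrix', 'view']
top [[502.63191195   0.         315.09330057]
 [  0.         502.63191195 197.33899227]
 [  0.           0.           1.        ]] [[ 2.85073315e-02 -9.99590857e-01  2.33477718e-03  7.87720223e-02]
 [ 9.96315801e-01  2.86027740e-02  8.08499029e-02 -4.74931013e-01]
 [-8.08836048e-02  2.13604065e-05  9.96723553e-01 -1.39780403e+00]
 [ 0.00000000e+00  0.00000000e+00  0.00000000e+00  1.00000000e+00]] ['frame', 'depth', 'camera_matrix', 'view']
{'time': 0.1, 'joint_pos': array([-1.30167315e+00,  9.18198233e-02,  1.23177206e+00,  2.78712540e-06,
        1.81981309e+00, -5.66474178e-02]), 'dq': array([ 1.83894840e-04, -1.87268999e-03, -1.62708344e-03,  4.09812377e-04,
       -3.74706681e-04,  6.00155879e-05]), 'joint_torque': array([ 3.51283925e-03, -4.47858417e+01, -4.07568848e+01,  7.02208327e-02,
        2.84332037e-02, -1.02424694e-04]), 'ee_pos': array([ 0.1919839 , -0.56818427,  0.22959452]), 'ee_rot': array([-9.01192193e-04,  9.86763034e-01,  1.62166255e-01, -9.47440249e-05]), 'ft_force': array([ 0.58263567, -0.1334705 , -0.03495719]), 'moment': array([-0.00863441, -0.01568464,  0.0442242 ]), 'finger_gap': 0.08806240425646523}
```

View pics/top0.png

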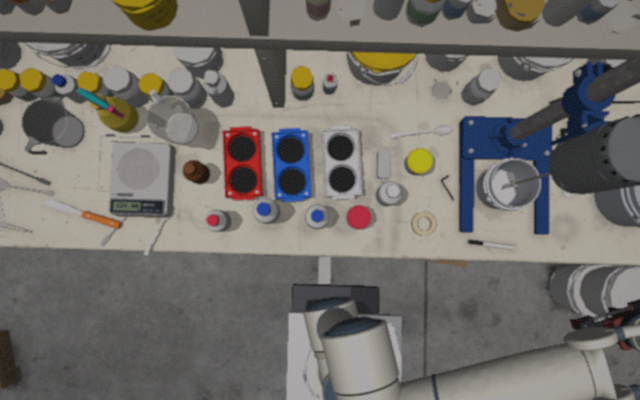

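View pics/scene0.png

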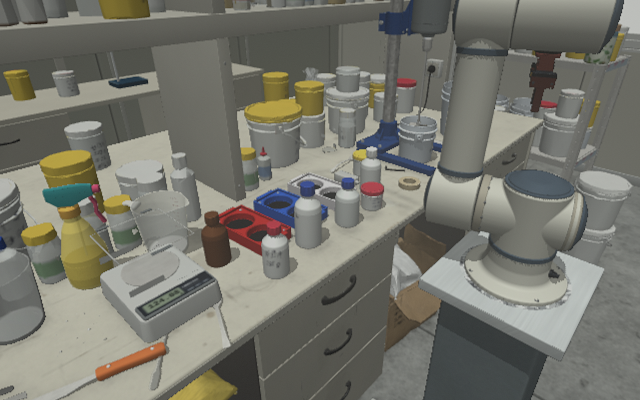

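The top view shows the red cap at (213,220), blue caps at (264,207) and (317,215), a red lid at (358,216), and a white-capped bottle at (389,192). The yellow lid is at (420,160) and the tape at (424,223). The carriers are red (242,163), blue (291,165) and white (342,163). I'll enlarge this area.

```bash
python3 - <<'E'
import cv2,numpy as np
d=np.load("top0.npz"); f=d["frame"]
cv2.imwrite("pics/top0crop.png",cv2.resize(f[115:245,180:450],None,fx=2.96,fy=2.96,interpolation=cv2.INTER_CUBIC))
d2=np.load("scene0.npz"); f2=d2["frame"]
cv2.imwrite("pics/scene0crop.png",cv2.resize(f2[140:290,190:430],None,fx=3.3,fy=3.3,interpolation=cv2.INTER_CUBIC))
K=d["camera_matrix"];V=d["view"];D=d["depth"]
def w(u,v,z):
    c=np.array([(u-K[0,2])/K[0,0]*z,-(v-K[1,2])/K[1,1]*z,-z,1]);return (np.linalg.inv(V)@c)[:3].round(4)
for n,u,v in [("red",213,220),("tall?",264,207),("blue?",317,215),("rjar",358,216),("white",389,188),("yellow",420,160),("tape",416,223),("brown",192,172),("bench",300,235),("wr1",243,180),("wr2",240,147),("shelf",450,43),("redback",329,77),("shelfpost",275,95),("pen",382,165)]:
    print(n,w(u,v,D[v,u]))
E
```

```text
red [0.3971 0.3547 0.13  ]
tall? [0.4322 0.22   0.1698]
blue? [0.4177 0.0861 0.1318]
rjar [ 0.4212 -0.0258  0.0644]
white [ 0.4926 -0.0982  0.1373]
yellow [ 0.5779 -0.1901  0.0769]
tape [ 0.4083 -0.1928  0.0202]
brown [0.5203 0.4146 0.1315]
bench [ 0.3656  0.1324 -0.0087]
wr1 [0.5172 0.2992 0.0066]
wr2 [0.6129 0.3123 0.0019]
shelf [ 0.7288 -0.1517  0.5182]
redback [0.7953 0.0639 0.0963]
shelfpost [0.7324 0.2062 0.1268]
pen [ 0.5695 -0.0943  0.0219]
```

View pics/top0crop.png

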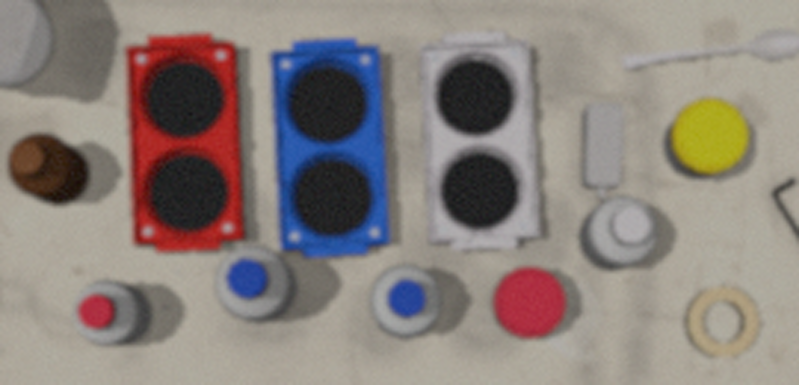

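View pics/scene0crop.png

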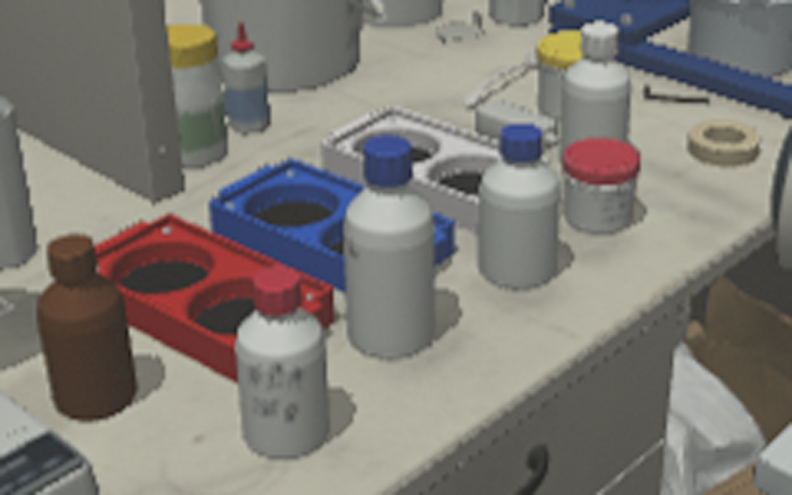

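```bash
cat > cam.py <<'E'
import cv2,numpy as np
class Cam:
    def __init__(s,d): s.K=np.array(d["camera_matrix"]);s.V=np.array(d["view"]);s.D=d["depth"];s.f=d["frame"];s.Vi=np.linalg.inv(s.V);s.c=s.Vi[:3,3]
    def plane(s,u,v,z):
        r=s.Vi[:3,:3]@np.array([(u-s.K[0,2])/s.K[0,0],-(v-s.K[1,2])/s.K[1,1],-1.]); return s.c+r*(z-s.c[2])/r[2]
    def px(s,P):
        P=np.atleast_2d(P);C=P@s.V[:3,:3].T+s.V[:3,3]; return np.c_[C[:,0]/-C[:,2]*s.K[0,0]+s.K[0,2],-C[:,1]/-C[:,2]*s.K[1,1]+s.K[1,2]]
    def cloud(s):
        v,u=np.mgrid[:s.D.shape[0],:s.D.shape[1]];z=s.D
        c=np.stack([(u-s.K[0,2])/s.K[0,0]*z,-(v-s.K[1,2])/s.K[1,1]*z,-z],-1);P=c@s.Vi[:3,:3].T+s.c;P[z==0]=np.nan;return P
def circ(c,r,z,n=72):
    t=np.linspace(0,2*np.pi,n,endpoint=False);return np.c_[c[0]+r*np.cos(t),c[1]+r*np.sin(t),np.full(n,z)]
E
cat > a.py <<'E'
from cam import *
from scipy.optimize import minimize
T=Cam(np.load("top0.npz"));S=Cam(np.load("scene0.npz"));print("cam",T.c,S.c)
def blob(C,u,v,cond,r=14):
    hsv=cv2.cvtColor(C.f,cv2.COLOR_BGR2HSV).astype(int);m=cond(hsv[...,0],hsv[...,1],hsv[...,2]).astype(np.uint8)
    n,l,st,ce=cv2.connectedComponentsWithStats(m);i=l[v,u];return ce[i],st[i,4],st[i,:4]
red=lambda h,s,v:((h<8)|(h>165))&(s>130)
blu=lambda h,s,v:(h>100)&(h<130)&(s>130)
for n,u,v,c,z in [("red",213,220,red,.13),("tall",263,207,blu,.165),("blue",317,215,blu,.13),("rjar",358,216,red,.065)]:
    ce,a,b=blob(T,u,v,c);print(n,ce.round(1),a,b,T.plane(*ce,z).round(4))
print("white",T.plane(180+631/2.96,115+223/2.96,.14).round(4))
g=cv2.cvtColor(T.f,cv2.COLOR_BGR2HSV)[...,2]
def model(p,L=8):
    x,y,th=p;out=np.zeros((400*L//4,640*L//4),np.uint8);sc=L/4
    for s in(-.0455,.0455):
        c=(x+s*np.cos(th),y+s*np.sin(th));ms=[]
        for r,z in((.041,.006),(.041,.023),(.044,.026)):
            m=np.zeros_like(out);cv2.fillPoly(m,[((T.px(circ(c,r,z))+.5)*sc*16).astype(np.int32)],1,shift=4);ms.append(m)
        out|=ms[0]&ms[1]&ms[2]
    return out
for n,c0,box in [("red",(.565,.306),(222,125,262,202)),("blue",(.56,.17),(272,125,312,202)),("white",(.565,.03),(321,125,362,202))]:
    x0,y0,x1,y1=box;m=np.zeros(g.shape,np.uint8);sub=(T.f[y0:y1,x0:x1].max(2)<75);m[y0:y1,x0:x1]=sub;M=cv2.resize(m*255,None,fx=2,fy=2,interpolation=cv2.INTER_LINEAR)>127
    cost=lambda p:(model(p)>0).__xor__(M).sum()
    r=minimize(cost,[*c0,0.05],method="Nelder-Mead",options=dict(initial_simplex=[[*c0,0.],[c0[0]+.01,c0[1],0.],[c0[0],c0[1]+.01,0.],[*c0,.1]]))
    print(n,r.x.round(4),r.fun,M.sum())
    for s in(-.0455,.0455):print("  well",(r.x[0]+s*np.cos(r.x[2])).round(4),(r.x[1]+s*np.sin(r.x[2])).round(4))
P=T.cloud();
for lo,hi in[(-.3,-.25),(-.4,-.3),(-.5,-.4),(-.6,-.5),(-.7,-.6)]:
    for a,b in[(.3,.4),(.4,.5),(.5,.6),(.6,.7)]:
        k=(P[...,0]>a)&(P[...,0]<b)&(P[...,1]>lo)&(P[...,1]<hi);print((lo,a),np.nanmax(P[...,2][k]).round(2) if k.any() else None,end=' ')
    print()
E
python3 a.py
```

```text
cam [0.35787626 0.092354   1.43143841] [-0.1709954   0.81512334  0.58772402]
red [212.3 219.9] 96 [207 215  11  11] [0.3974 0.3566 0.13  ]
tall [263.4 208.6] 118 [257 203  13  12] [0.4284 0.222  0.165 ]
blue [317.  215.4] 102 [312 210  11  12] [0.4167 0.0861 0.13  ]
rjar [358.6 216.8] 427 [347 206  24  23] [ 0.4192 -0.0274  0.065 ]
white [ 0.4866 -0.1087  0.14  ]
red [0.5646 0.3039 0.0715] 917.0 4104
  well 0.5192 0.3006
  well 0.61 0.3071
blue [0.5635 0.1645 0.1073] 1007.0 4092
  well 0.5183 0.1596
  well 0.6088 0.1694
white [0.5756 0.0233 0.1209] 1135.0 3960
  well 0.5304 0.0178
  well 0.6207 0.0288
(-0.3, 0.3) 0.01 (-0.3, 0.4) 0.02 (-0.3, 0.5) 0.01 (-0.3, 0.6) 0.01 
(-0.4, 0.3) 0.03 (-0.4, 0.4) 0.65 (-0.4, 0.5) 0.65 (-0.4, 0.6) 0.07 
(-0.5, 0.3) 0.02 (-0.5, 0.4) 0.65 (-0.5, 0.5) 0.66 (-0.5, 0.6) 0.65 
(-0.6, 0.3) 0.03 (-0.6, 0.4) 0.03 (-0.6, 0.5) 0.05 (-0.6, 0.6) 0.06 
(-0.7, 0.3) 0.01 (-0.7, 0.4) 0.21 (-0.7, 0.5) 0.21 (-0.7, 0.6) 0.03
```

```bash
cat > ov.py <<'E'
from cam import *
def overlay(C,box,fx,fn,carr,circs):
    x0,y0,x1,y1=box;im=cv2.resize(C.f[y0:y1,x0:x1],None,fx=fx,fy=fx,interpolation=cv2.INTER_CUBIC)
    def pl(P,col):
        q=((C.px(P)-[x0,y0]+.5)*fx*16).astype(np.int32);cv2.polylines(im,[q],True,col,1,cv2.LINE_AA,4)
    for x,y,th in carr:
        R=np.array([[np.cos(th),-np.sin(th)],[np.sin(th),np.cos(th)]])
        for z,col in((.034,(0,255,255)),(0,(0,128,255))):
            q=np.array([[-.095,-.052],[.095,-.052],[.095,.052],[-.095,.052]])@R.T+[x,y];pl(np.c_[q,np.full(4,z)],col)
        for s in(-.0455,.0455):
            c=np.array([x,y])+R@[s,0];pl(circ(c,.041,.006),(255,255,0));pl(circ(c,.043,.026),(0,255,0))
    for x,y,r,z in circs: pl(circ((x,y),r,z),(0,255,0))
    cv2.imwrite(fn,im);print(im.shape)
E
cat > b.py <<'E'
from ov import *
T=Cam(np.load("top0.npz"));S=Cam(np.load("scene0.npz"))
ca=[(.5646,.3039,.0715),(.5635,.1645,.1073),(.5756,.0233,.1209)]
ci=[(.3974,.3566,.016,.13),(.3974,.3566,.03,0),(.4284,.222,.018,.165),(.4284,.222,.034,0),(.4167,.0861,.0175,.13),(.4167,.0861,.033,0),(.4192,-.0274,.034,.065),(.4866,-.1087,.017,.14),(.4866,-.1087,.032,0)]
overlay(T,(200,115,400,235),4,"pics/ovt1.png",ca,ci)
overlay(S,(195,145,395,285),4,"pics/ovs1.png",ca,ci)
E
python3 b.py
```

```text
(480, 800, 3)
(560, 800, 3)
```

View pics/ovt1.png

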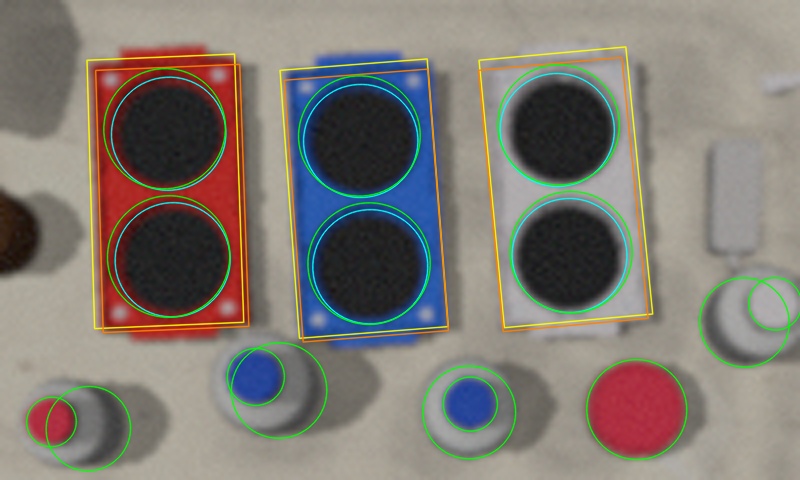

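View pics/ovs1.png

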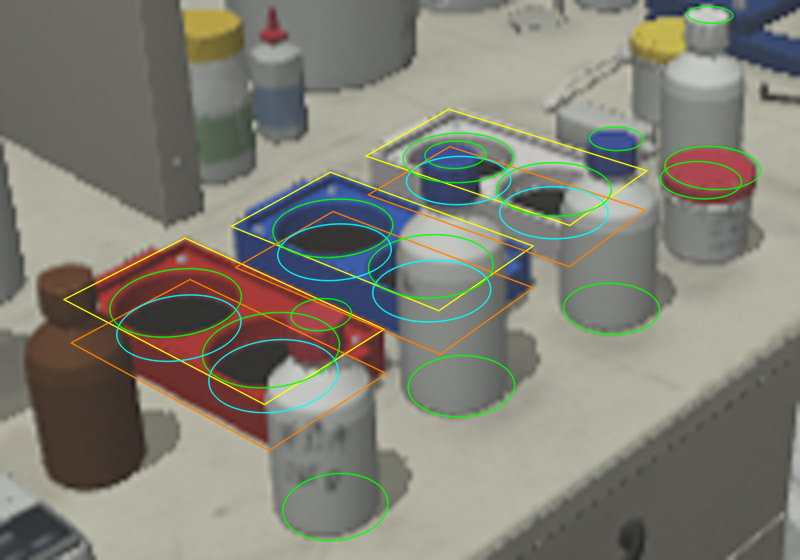

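```bash
cat > c.py <<'E'
from ov import *
T=Cam(np.load("top0.npz"));S=Cam(np.load("scene0.npz"))
ca=[];
for n,box in [("red",(222,125,262,202)),("blue",(272,125,312,202)),("white",(321,125,362,202))]:
    x0,y0,x1,y1=box;m=np.zeros((400,640),np.uint8);sub=T.f[y0:y1,x0:x1].max(2)<70;m[y0:y1,x0:x1]=sub
    k,l,st,ce=cv2.connectedComponentsWithStats(cv2.morphologyEx(m,cv2.MORPH_OPEN,np.ones((3,3))))
    o=np.argsort(-st[1:,4])[:2]+1;o=sorted(o,key=lambda i:-ce[i][1])
    w=[T.plane(*ce[i],.006)[:2] for i in o];d=w[1]-w[0]
    print(n,[(ce[i].round(1),st[i,4],st[i,2:4]) for i in o],np.round(w,4),"spacing",np.linalg.norm(d).round(4))
    ca.append((*((w[0]+w[1])/2),np.arctan2(d[1],d[0])));print(np.round(ca[-1],4))
ci=[(.3974,.3566,.016,.13),(.3974,.3566,.03,0),(.4284,.222,.018,.165),(.4284,.222,.034,0),(.4167,.0861,.0175,.13),(.4167,.0861,.033,0),(.4192,-.0274,.034,.065),(.4866,-.1087,.017,.14),(.4866,-.1087,.032,0)]
overlay(T,(200,115,400,235),4,"pics/ovt2.png",ca,ci)
overlay(S,(195,145,395,285),4,"pics/ovs2.png",ca,[])
E
python3 c.py
```

```text
red [(array([243. , 179.6]), np.int32(507), array([25, 25], dtype=int32)), (array([241.8, 148.1]), np.int32(492), array([25, 25], dtype=int32))] [[0.5185 0.2993]
 [0.6092 0.3065]] spacing 0.091
[0.5638 0.3029 0.0788]
blue [(array([291.9, 181.2]), np.int32(507), array([25, 25], dtype=int32)), (array([290.1, 149.6]), np.int32(501), array([25, 25], dtype=int32))] [[0.5178 0.1599]
 [0.6087 0.168 ]] spacing 0.0912
[0.5633 0.164  0.0889]
white [(array([341.6, 178.9]), np.int32(482), array([24, 25], dtype=int32)), (array([340. , 147.3]), np.int32(481), array([25, 24], dtype=int32))] [[0.5286 0.0182]
 [0.6194 0.025 ]] spacing 0.0911
[0.574  0.0216 0.0746]
(480, 800, 3)
(560, 800, 3)
```

View pics/ovt2.png

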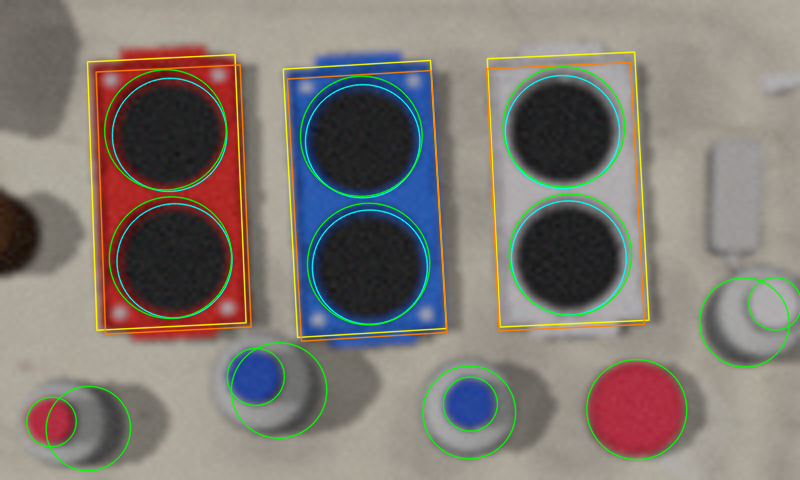

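View pics/ovs2.png

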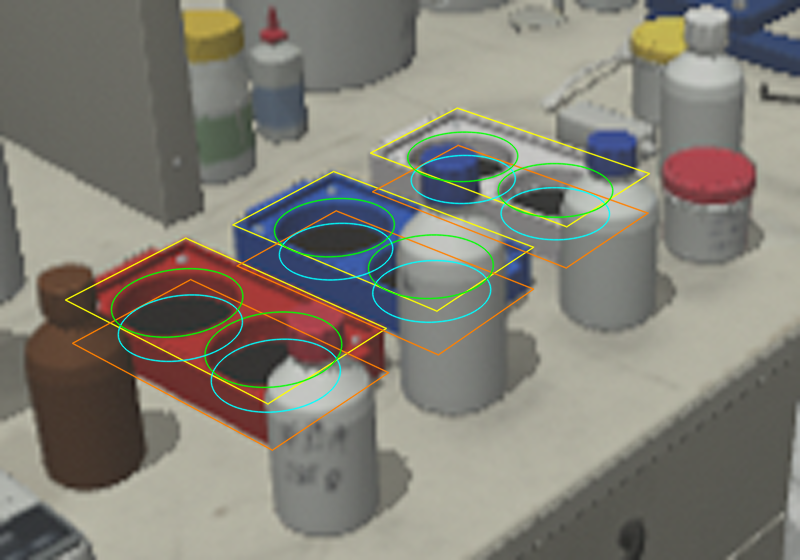

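Image checks:
- **Carriers:** well spacing measures 91 mm in all three carriers, which matches the spec.
- **Blue bottles:** the tall one is at (264,207), reading z≈0.17. The short one is at (317,215), reading z≈0.13.
- **Red bottle:** it is the red cap at (213,220). The brown look-alike at (196,172) and the small red-capped squeeze bottle at (330,83) at the back are not it.

I'll start with the tall blue bottle.

```bash
cat > rob.py <<'E'
from bench import *
import numpy as np, cv2
Q=[0,0,1,0]
def qyaw(a): # tool down, tool x at yaw a ; jaw axis perpendicular
    return [0,np.cos(a/2),np.sin(a/2),0]
def fz(): return state()["ft_force"][2]
def rep(s):
    t=state();print(s,"t%.1f"%t["time"],"p",t["ee_pos"].round(4),"F",t["ft_force"].round(1),"gap %.4f"%t["finger_gap"],flush=True)
def pick(x,y,H,cap,clear,q=Q,tcp=None,joint=False):
    z=H-cap+.010 if tcp is None else tcp
    if joint: move_to([x,y,clear],q)
    else: move_l([x,y,clear],.3,q)
    move_l([x,y,z+.03],.25); move_l([x,y,z],.08); rep("at")
    close(); hold(.2); rep("closed"); move_l([x,y,z+.01],.05); rep("lift")
    return z
def carry(z,wx,wy,lift,q=Q,sp=.2):
    p=state()["ee_pos"]; move_l([p[0],p[1],z+lift],.2); move_l([wx,wy,z+lift],sp,q); hold(.3); rep("over")
    move_l([wx,wy,z+.006+.03],.2); move_l([wx,wy,z+.006+.004],.06); hold(.3)
    f0=fz(); h=z+.010
    while h>z+.002:
        h-=.001; move_l([wx,wy,h],.02); 
        if fz()-f0>3: break
    rep("down dz=%.4f f0=%.1f"%(h-z,f0)); gripper_open(); hold(.2); rep("open")
    move_l([wx,wy,z+.05],.15)
def snap(n):
    for c in("top","scene"):
        d=get_image(c);np.savez(f"{c}{n}.npz",**d);cv2.imwrite(f"pics/{c}{n}.png",d["frame"])
E
python3 - <<'E'
from rob import *
for n,p in [("tall",(.4284,.222,.149)),("tallw",(.6085,.168,.35)),("redw",(.609,.3065,.35)),("white",(.4866,-.1087,.128)),("redb",(.397,.3566,.12)),("way",(.37,.1,.3))]:
    print(n,np.round(inverse_kinematics(p,Q),2))
E
python3 - <<'E'
from rob import *
move_l([.17,-.36,.33],.3); rep("retract")
move_to([.37,.19,.3],Q); rep("swung")
z=pick(.4284,.222,.165,.026,.24)
snap(1)
E
```

```text
tall [ 0.41 -0.23  1.68 -0.    1.69 -1.16]
tallw [ 0.22  0.25  0.84 -0.    2.05 -1.36]
redw [ 0.42  0.41  0.65 -0.    2.09 -1.15]
white [-0.29 -0.18  1.68 -0.    1.65 -1.86]
redb [ 0.67 -0.08  1.6  -0.    1.62 -0.9 ]
way [ 0.18 -0.46  1.59 -0.    2.01 -1.4 ]
retract t1.0 p [ 0.17   -0.3606  0.3289] F [ 0.5 -0.4  0. ] gap 0.0880
swung t3.1 p [0.3704 0.1894 0.2999] F [-0.4 -0.3 -0.2] gap 0.0880
at t4.5 p [0.4282 0.2219 0.1486] F [-0.5  0.1  0. ] gap 0.0878
closed t5.6 p [0.4284 0.222  0.149 ] F [ 0.5  0.6 -0.6] gap 0.0351
lift t5.9 p [0.4286 0.222  0.1594] F [-0.9 -0.4 -1.9] gap 0.0349
```

```bash
python3 - <<'E'
from rob import *
carry(.149,.6087,.1675,.21)
snap(2)
E
python3 - <<'E'
import cv2
a=cv2.imread("pics/scene2.png")[60:280,180:440];cv2.imwrite("pics/s2c.png",cv2.resize(a,None,fx=2.6,fy=2.6,interpolation=2))
E
```

```text
over t8.6 p [0.6082 0.1678 0.3596] F [ 0.4 -0.1 -2.9] gap 0.0346
down dz=0.0050 f0=-2.8 t11.7 p [0.609  0.1676 0.155 ] F [-0.2 -0.7  3. ] gap 0.0352
open t12.8 p [0.6087 0.1675 0.154 ] F [ 1.3  0.5 -0.4] gap 0.0879
```

View pics/s2c.png

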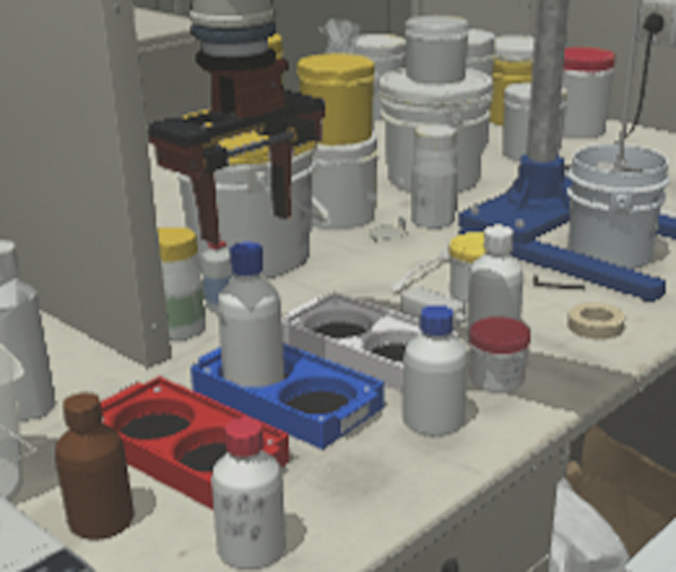

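The crop shows the tall blue bottle upright in the far blue well at (250,345); contact came at +5 mm against a nominal 6 mm, so it is on the floor. Next are the short blue bottle and the white bottle.

```bash
python3 - <<'E'
from rob import *
p=state()["ee_pos"]; move_l([p[0],p[1],.27],.25)
z=pick(.4167,.0861,.13,.020,.24)
carry(z,.5178,.1595,.10)
p=state()["ee_pos"]; move_l([p[0],p[1],.24],.25)
snap(3)
z=pick(.4866,-.1087,.14,.022,.22)
carry(z,.5286,.018,.10)
p=state()["ee_pos"]; move_l([p[0],p[1],.24],.25)
snap(4)
E
python3 - <<'E'
import cv2
a=cv2.imread("pics/scene4.png")[100:280,180:440];cv2.imwrite("pics/s4c.png",cv2.resize(a,None,fx=3,fy=3,interpolation=2))
E
```

```text
at t15.7 p [0.4165 0.0861 0.1198] F [0.6 0.9 0.7] gap 0.0879
closed t16.8 p [0.4167 0.0862 0.12  ] F [-0.1  0.5 -0. ] gap 0.0343
lift t17.1 p [0.4169 0.0861 0.1305] F [-0.4 -0.2 -2.2] gap 0.0341
over t18.8 p [0.5175 0.1591 0.2205] F [ 0.6 -0.4 -2.1] gap 0.0344
down dz=0.0050 f0=-1.2 t21.4 p [0.5181 0.1596 0.126 ] F [-0.9 -0.3  4. ] gap 0.0340
open t22.6 p [0.5178 0.1595 0.125 ] F [-0.3  0.4  0.6] gap 0.0878
at t25.5 p [ 0.4864 -0.1087  0.1277] F [ 0.4 -0.2  0.1] gap 0.0879
closed t26.6 p [ 0.4866 -0.1086  0.128 ] F [-0.   0.   0.4] gap 0.0331
lift t26.9 p [ 0.4867 -0.1088  0.1383] F [ 0.2  0.2 -3.1] gap 0.0335
over t28.7 p [0.5285 0.0172 0.2281] F [-0.1 -0.1 -2.7] gap 0.0330
down dz=0.0050 f0=-2.4 t31.3 p [0.529  0.0181 0.134 ] F [-0.8  0.8  3. ] gap 0.0333
open t32.4 p [0.5286 0.018  0.133 ] F [ 0.  -0.2 -0.5] gap 0.0876
```

View pics/s4c.png

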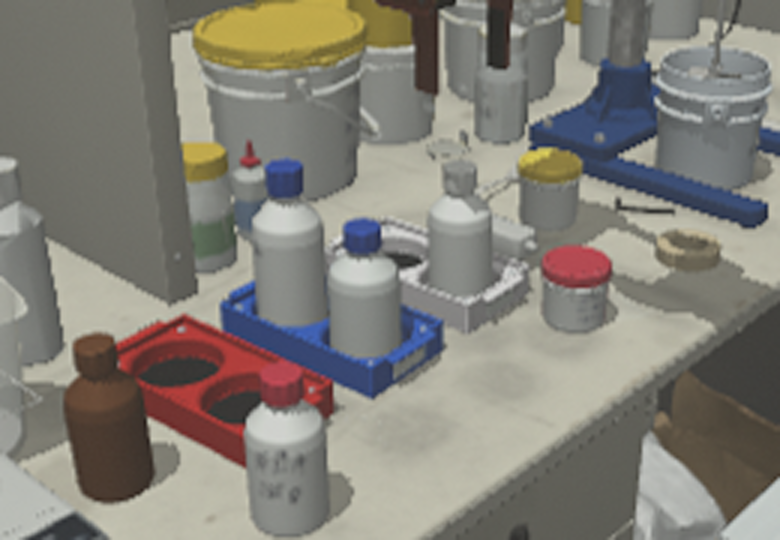

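The crop shows both blue bottles and the white bottle upright in their wells. The red jar is next: I'll grip it along y, then turn the jaws along x to place it in the far red well, clear of the tall bottle.

```bash
python3 - <<'E'
from rob import *
z=pick(.4192,-.0274,.065,.014,.20,tcp=.047)
carry(z,.609,.306,.20,q=qyaw(np.pi/2),sp=.15)
p=state()["ee_pos"]; move_l([p[0],p[1],.25],.25)
snap(5)
E
python3 - <<'E'
import cv2
a=cv2.imread("pics/scene5.png")[100:280,180:440];cv2.imwrite("pics/s5c.png",cv2.resize(a,None,fx=3,fy=3,interpolation=2))
E
```

```text
at t35.1 p [ 0.4189 -0.0274  0.0466] F [0.1 0.1 0.9] gap 0.0878
closed t35.8 p [ 0.4195 -0.0273  0.0475] F [-0.6  1.7  3.7] gap 0.0678
lift t36.1 p [ 0.4193 -0.0275  0.0572] F [-0.6  0.2 -1.1] gap 0.0682
over t40.2 p [0.609  0.3059 0.2471] F [-0.4  0.4 -1.3] gap 0.0678
down dz=0.0050 f0=-2.0 t43.3 p [0.6091 0.3061 0.0535] F [-3.4 -1.4  5.6] gap 0.0675
open t44.0 p [0.609  0.306  0.0519] F [-0.5 -0.7 -0.4] gap 0.0876
```

View pics/s5c.png

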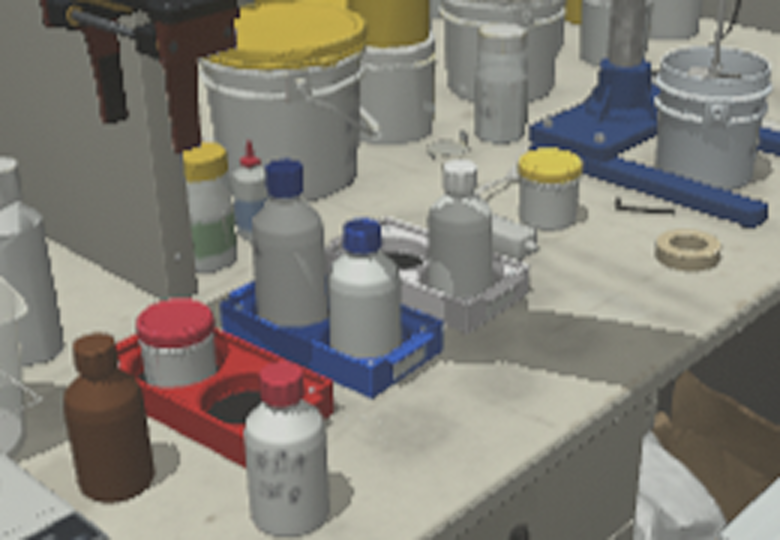

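The jar is upright in the far red well at (178,345). The red bottle is the last one.

```bash
python3 - <<'E'
from rob import *
z=pick(.3974,.3566,.13,.020,.24)
carry(z,.5185,.299,.10)
p=state()["ee_pos"]; move_l([p[0],p[1],.27],.25)
move_l([.36,.12,.30],.3); hold(.3); rep("away")
snap(6)
E
python3 - <<'E'
import cv2
a=cv2.imread("pics/scene6.png")[100:280,180:440];cv2.imwrite("pics/s6c.png",cv2.resize(a,None,fx=3,fy=3,interpolation=2))
a=cv2.imread("pics/top6.png")[115:245,180:450];cv2.imwrite("pics/t6c.png",cv2.resize(a,None,fx=2.96,fy=2.96,interpolation=2))
E
```

```text
at t48.1 p [0.3972 0.3565 0.1196] F [-0.1 -0.5  0. ] gap 0.0883
closed t49.2 p [0.3974 0.3567 0.1201] F [-0.6  1.2 -0. ] gap 0.0318
lift t49.6 p [0.3976 0.3566 0.1303] F [ 0.6 -0.  -2.1] gap 0.0317
over t51.3 p [0.5179 0.2996 0.2204] F [-0.5  0.2 -2.9] gap 0.0316
down dz=0.0050 f0=-2.6 t53.9 p [0.5188 0.2992 0.126 ] F [-0.1 -1.1  3. ] gap 0.0318
open t55.1 p [0.5185 0.299  0.125 ] F [-0.4  0.1 -0.8] gap 0.0881
away t57.3 p [0.3603 0.1205 0.2994] F [ 0.1 -0.9  0.5] gap 0.0876
```

View pics/s6c.png

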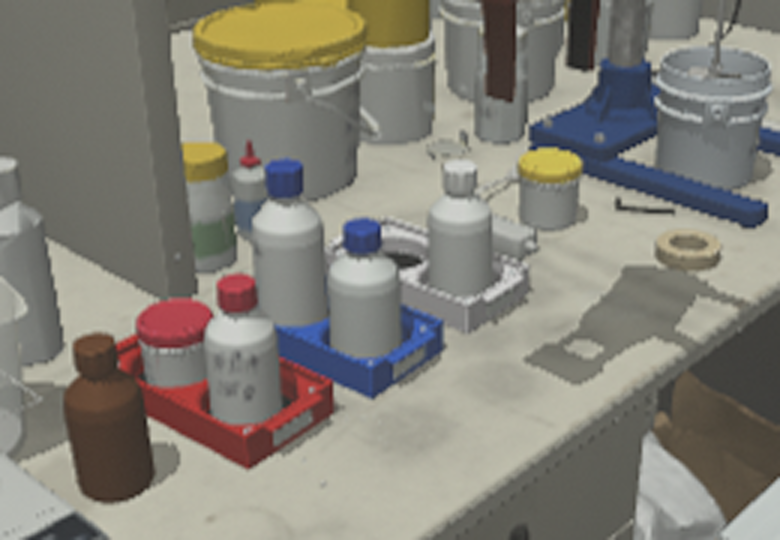

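View pics/t6c.png

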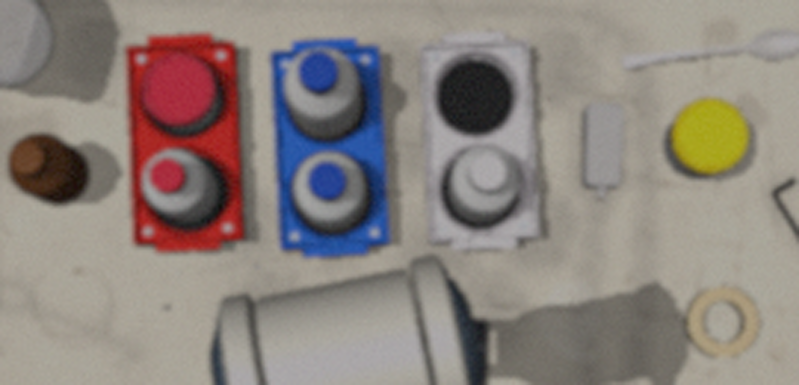

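```bash
python3 - <<'E'
from cam import *
T=Cam(np.load("top6.npz"));P=T.cloud()
hsv=cv2.cvtColor(T.f,cv2.COLOR_BGR2HSV).astype(int)
for n,u,v,H,w in [("red",236,175,.136,(.5185,.2993)),("rjar",241,145,.071,(.6092,.3065)),("tall",288,140,.171,(.6087,.168)),("blue",291,176,.136,(.5178,.1599))]:
    h,s=hsv[...,0],hsv[...,1];m=((h<8)|(h>165)) if n[0]=='r' else (h>100)&(h<130)
    m=m&(s>130)
    y,x=np.mgrid[:400,:640];m&=((x-u)**2+(y-v)**2<(14**2 if n=="rjar" else 7**2))
    c=[x[m].mean(),y[m].mean()];print(n,"offset mm",((T.plane(*c,H)[:2]-w)*1000).round(1),"z",np.nanmedian(P[...,2][v-2:v+3,u-2:u+3]).round(3),"exp",H)
print("white",T.plane(180+490/2.96,115+170/2.96,.146)[:2],np.nanmedian(P[170:175,343:348,2]))
E
python3 -c "
from bench import *
job_done()"
```

```text
red offset mm [-0.6 -0.6] z 0.135 exp 0.136
rjar offset mm [-0.5 -5. ] z 0.069 exp 0.071
tall offset mm [-3.  -1.3] z 0.171 exp 0.171
blue offset mm [-0.9 -1.3] z 0.135 exp 0.136
white [0.52879761 0.0157453 ] 0.1467479395844784
the job is handed in; nothing more can be done
```

I sorted all five containers into their carriers and handed the job in at about 57 s of the 128 s allowed. The hand-in reports no verdict, so the results below are from my own checks.

| Container | Carrier and well |
|---|---|
| Tall blue bottle | Blue, far well |
| Short blue bottle | Blue, near well |
| White bottle | White, near well |
| Red jar | Red, far well |
| Red bottle | Red, near well |

- **Seated:** each container met the well floor at the expected depth, and the measured top heights are within about 2 mm of fully seated.
- **Upright and untouched:** the last pictures show all five standing upright in their own wells. The yellow jar, the tape and the brown look-alike appear to be where they were.
- **Forces:** the highest wrist force I logged was under 8 N, but I only sampled it at a few points in each move.
- **Disagreement:** the last colour check put the red jar's lid about 5 mm off the well centre in y. That may be because its mask also took in red carrier deck. The jar's height and the overhead view both show it down inside the well, so I left it.

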